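# Load a bat handle sample into the sloped V rests of the knob marker and start it

## Task

Draw the turned handle sample, the only piece in the rack with a round knob, out of its bay and lay it in the two V rests of the marking machine, knob end first under the amber hood, slid gently down until the knob is fully home against the stop. With the sample let go and lying there, slide the shutter on the control box fully open, leave it open, and press the start button right down. Leave the square blanks in the rack and the other things lying about where they are.

Things in the scene. Friction and masses are not known exactly. Their poses are not given: they have to be found in the camera images.
- sample_grip (a point): Turned wooden handle sample, 200 mm long, about 150 g: round knob, plain handle 26 mm thick, then a stub left square, 50 x 50 mm, over the last 45 mm, which keeps it from rolling. This point is on its axis in the handle, 108 mm from the knob's end face, near the balance point. x axis: along the sample from knob to stub; z: up as it first lies. Lying, its axis is 25 mm above what it lies on.
- knob_face (a point): Centre of the flat end face of the sample's knob, on its axis; axes as sample_grip. The knob is 50 mm across and 22 mm thick and necks down to the 26 mm handle 40 mm from this face; the handle runs from there to 155 mm. At the start the sample lies in one of the three rack bays, knob towards the robot.
- rack: Plywood rack, origin under it on the bench; x axis points into its bays, away from the robot. Bays at y = -105, 0, 105 mm, 93 mm wide, 62 mm high, over a floor board 12 mm thick that begins at x = -100 mm. The roof (top 86 mm above the bench) begins at x = -20 mm: about 75 mm of each piece, knob and neck, sticks out before it. It is 250 mm deep over all.
- blank_a: Square wooden blank 50 x 50 x 200 mm in another bay; origin under its middle. To be left alone.
- blank_b: A like square blank in the remaining bay. To be left alone.
- mat: Empty dark grey-green bench mat, 130 mm (x) by 280 mm (y), 4 mm thick, fixed, origin on the bench under its centre: room to lay the sample down and take it again.
- cradle: Sloped cradle of the marking machine. Origin: centre of the face of its rigid stop, where the centre of the knob's face belongs. y: along the cradle, down its 20 degree slope into the stop; z: square to the slope, upward; x: level, across. The seated sample's axis lies on y, its stub up the slope. Wood stays put by friction on this slope: the sample must be slid home.
- rest_near (a point): Top of the V rest nearer the stop, mid-notch: 60 mm from the stop, 4 mm below the axis where the sample will lie. Axes as cradle. Rests are fixed, 10 mm thick along the cradle, 44 mm wide, with a 90 degree notch 28 mm wide at the top that holds the handle. The knob (25 mm radius) has to be carried over this rest, the sample's axis 18 to 35 mm above its final line.
- rest_far (a point): Top of the other, equal V rest, 140 mm from the stop; axes as cradle. The handle is free for fingers from above between the two rests; the rail that carries them lies 39 mm below the sample's axis.
- hood_mouth (a point): Middle of the underside of the front edge of the see-through amber hood's roof, 50 mm before the stop, 62 mm above the sample's axis; axes as cradle. The hood covers the last 50 mm to the stop: roof 4 mm thick, walls 45 mm to each side of the axis, open towards the rests only, so no fingers can hold the knob or neck there.
- shutter (a joint): Sliding steel shutter over the start button on the grey control box beside the cradle: 0 shut, 0.055 (m) fully open; moves along the cradle's x axis (+ opens), stays where it is left, takes about 2 N.
- shutter_tab (a point): Centre of the shutter's upright tab, 10 mm (along the slide) x 40 mm x 20 mm high, standing on the shutter plate, whose top is 10 mm below this point.
- start (a joint): Start button travel (m): 0 up, 0.006 right down at about 5 N; springs back.
- start_top (a point): Centre of the top of the start button, 32 mm in diameter, pressed straight down; it lies 4 mm under the shut shutter plate, between two guides 68 mm apart that stand 8 mm higher than it.
- sanding_block: Cork sanding block 112 x 67 x 28 mm on the bench. To be left alone.
- wax_tin: Round tin, 72 mm across, 45 mm high, on the bench. To be left alone.
- brush: Brush 180 mm long lying across the rack roof. To be left alone.
- hammer: Hammer 240 mm long on the bench. To be left alone.
- offcut: Square wooden offcut 70 x 50 x 50 mm on the bench. To be left alone.
Mind the look-alikes: they are no part of the job. Leave any pink look-alike of the part that bears sample_grip alone.

How it is judged:
On the way, in this order (a step that is already met when the one before it is completed fails the run):
1. the sample lies let go in the V rests, knob home against the stop (y of knob_face in the frame of cradle between -0.005 and 0.003 m and x of knob_face in the frame of cradle between -0.005 and 0.005 m and z of knob_face in the frame of cradle between -0.005 and 0.005 m and angle between the x axis of knob_face and the y axis of cradle, either way round below 0.06 rad and contact force between the fingers and sample below 0.1 N and linear speed of sample below 0.02 m/s), for 0.3 s.
2. the shutter is fully open (value of joint shutter above 0.048 m), for 0.1 s.
3. the start button is pressed right down (value of joint start above 0.0045 m), for 0.05 s.
At the end, for the whole second after the job is handed in: The sample lies at rest in both V rests, in line with the cradle (within 3 degrees), its knob face within 5 mm of the stop and within 5 mm of its centre sideways and in height; the shutter is open (at least 48 of 55 mm) and the start button has been pressed and is up again (y of knob_face in the frame of cradle between -0.005 and 0.003 m and x of knob_face in the frame of cradle between -0.005 and 0.005 m and z of knob_face in the frame of cradle between -0.005 and 0.005 m and angle between the x axis of knob_face and the y axis of cradle, either way round below 0.06 rad and linear speed of sample below 0.02 m/s and value of joint shutter above 0.048 m and value of joint start below 0.002 m); the robot touches nothing.
It fails at once if the machine is started without the sample in place (value of joint start above 0.003 m and y of knob_face in the frame of cradle below -0.012 m).
It fails at once if the sample is rammed or dropped on the cradle (over 40 N) (contact force between sample and cradle above 40 N).
It fails at once if a square blank is moved (over 25 mm) (distance of any of blank_a, blank_b from where it was at the start of the episode above 0.025 m).
It fails at once if another thing lying about is moved (over 30 mm) (distance of any of sanding_block, wax_tin, brush, hammer, offcut from where it was at the start of the episode above 0.03 m).
It also fails if it takes over 66 s, if anything falls off the work surface, if the arm or the gripper's body presses on something with over 40 N, if the wrist force passes 120 N, or if a joint passes its speed limit or range.

## Robot

A 7-joint arm with a two-finger parallel gripper is mounted at the origin on the work surface. World frame = base frame: x ahead of the robot, y to its left, z up, the work surface at z = 0. Lengths are in m, angles in rad, forces in N, time in s.
With the tool pointing down it reaches from about 0.425 to 0.875 m from the base axis. Payload 8.4 kg.
Tool frame: the origin (TCP) lies midway between the tips of the shut fingers; the grasp point (between the pads) lies 19 mm behind it; z points along the fingers, y is the direction in which the jaws open and shut (so a half turn about z gives the same grasp; the last joint's range is limited). The gripper opens to 85 mm and grips with 20 to 120 N. Pads are 22 mm wide; open, the fingers measure 114 mm over their backs; the gripper's body (76 mm by 85 mm) begins 54 mm behind the grasp point. The pads swing forward as they close: fully open they stand 13 mm farther back than shut.
Start: joints at [-1.367, 0.333, 0.04, 1.465, -0.013, 1.343, -0.059], TCP at [0.194, 0.62, 0.231] pointing down, gripper open.
Joint ranges: [-2.58, 2.58], [-0.38, 2.09], [-1.3, 1.39], [0.25, 2.4], [-1.5, 4.64], [0.08, 2.09], [-2.65, 2.65]. Speed limits (rad/s): [2.22, 2.22, 2.79, 2.79, 3.14, 3.14, 3.14].

## Interface

Orientations are given as a unit quaternion [w, x, y, z].
In Python, from workcell import manip, snapshot, trace, landmark_of gives the robot as it stands.
- The arm moves only by the tool apply_moves, never from a script. Its argument "series" is a list of rows, each an object with "translation": the shift along the world's x, y, z scaled (see below), a list of three; "twist": the turn, a rotation vector about the world's x, y, z scaled (see below), a list of three. A call has 1 to 5 rows; each row shifts and turns the commanded pose from where the row before left it; what a row does not reach is not made up. The controller multiplies each number of a shift by 150 mm and each number of a turn by 45 degrees. A row lasts 1/10 s, in which the tool goes at most 50 mm and 8.59 degrees, less where a joint would pass 70% of its speed; a pose out of reach is approached as far as the arm can. A call with a number of a shift or a turn outside -1 to 1 is refused whole. A call with a gripper value outside its range is refused whole. "claw" is the opening, from -1 (shut) to 1 (fully open), set as the call begins (left out, the last holds). The fingers move at their own pace and stop on an object; "squeeze" is the grip in N (left out, the last holds). Time passes only in rows, so rows that do not move let the fingers close. It gives the time, the measured TCP pose, the force and the opening at its end, in the units of the state.
- manip.observe(): the state, without advancing time (a new reading comes with each control period).
- snapshot(name): name is "scene" or "top"; returns a dict with "image" (400x640x3 uint8, red, green, blue), "camera_matrix" (3x3 intrinsics, pixels), "k1" (the pictures are not rectified: a ray, as slopes to the right and down, at radius r is drawn at 1 + k1 r^2 times it, then the intrinsics apply), "view" (4x4, takes a point from world to camera coordinates). Camera axes: x right, y down, z forward; pixel columns grow to the right and rows downward; lengths in m; the calibration is good to about 2 mm. A picture is of the moment at which its call begins. There is no depth.
- manip.sign_off(): hands the job in, once; it reports no verdict.
Trained networks look in the newest picture that a camera, given by its name, has taken for a name from the list of things; names that differ only in an ending like _2 or _b are one class to them, and where a whole thing is asked for, a point or a joint stands for the part that bears it (a point fixed in the world has none). Each returns a list of dicts, best first, with "confidence" (0 to 1); they miss things now and then, are a little off and sometimes report something else, mostly with a low value. They report only what shows in the picture. A call takes as long as a camera call. They do not tell look-alikes from the thing itself.
- trace(query, camera): "pixels" (400x640 bool, what is visible of it) and "bbox" ([left, top, right, bottom] in pixels, round what is visible of it).
- landmark_of(query, camera): "position" ([column, row] in pixels: a listed point, or the origin of a listed thing).
The state is a dict: "time": time; "joint_pos": joint angles; "qd": joint speeds; "effort": joint torques, N m; "tcp_pos": TCP position; "eef_rot": TCP orientation; "force": force on the tool from outside, world axes, zero at the start; "ft_torque": the same for the moment, N m; "grip_width": finger opening in m.
Only numpy, scipy, OpenCV 4.12 (cv2) and the standard library are available. Lean on these libraries where they do the work, as an engineer would, in place of code of your own. Each camera call takes 0.05 s, during which the arm holds its last target. There are 200 camera calls.

## Working session

There is one attempt and no reset: what is moved stays moved. The work goes in short steps, Python scripts to look and compute and a tool call to move; the robot and the scene stay as the last step left them, time stands still between calls to the robot, and variables do not carry over. Pictures are saved under pics/ and viewed, on a budget of 10 in all, crops included, one or two more only if the job needs it, and the job is handed in when it is done.

Besides the shell and the picture viewer there is one more tool, called by a JSON object that holds its "method" and its "body". apply_moves: Moves the arm, as the interface text tells. Shifts and turns lie within -1 to 1; 1 stands for 150 mm of shift or 45 degrees of turn. Its arguments: {"type":"object","properties":{"series":{"type":"array","items":{"type":"object","properties":{"translation":{"type":"array","items":{"type":"number","minimum":-1,"maximum":1}},"twist":{"type":"array","items":{"type":"number","minimum":-1,"maximum":1}}}}},"claw":{"type":"number"},"squeeze":{"type":"number"}},"required":["series"]}

```bash
mkdir -p pics
cat > h.py <<'E'
import numpy as np, cv2
from workcell import manip, snapshot, trace, landmark_of
def save(name,s,crop=None,scale=1):
    im=s["image"][:,:,::-1]
    if crop: im=im[crop[1]:crop[3],crop[0]:crop[2]]
    cv2.imwrite("pics/"+name,cv2.resize(im,None,fx=scale,fy=scale,interpolation=cv2.INTER_CUBIC))
def ray(s,px):
    K=np.array(s["camera_matrix"]);k=s["k1"]
    d=(np.array(px,float)-K[:2,2])/[K[0,0],K[1,1]]
    u=d.copy()
    for _ in range(20): u=d/(1+k*(u@u))
    V=np.array(s["view"]);R=V[:3,:3];o=-R.T@V[:3,3]
    v=R.T@np.array([u[0],u[1],1]);return o,v/np.linalg.norm(v)
def proj(s,P):
    V=np.array(s["view"]);c=V[:3,:3]@np.array(P)+V[:3,3];u=c[:2]/c[2]
    u=u*(1+s["k1"]*(u@u));K=np.array(s["camera_matrix"]);return u*[K[0,0],K[1,1]]+K[:2,2]
def atz(s,px,z):
    o,v=ray(s,px);return o+v*(z-o[2])/v[2]
def tri(s1,p1,s2,p2):
    o1,v1=ray(s1,p1);o2,v2=ray(s2,p2)
    t=np.linalg.lstsq(np.c_[v1,-v2],o2-o1,rcond=None)[0]
    a=o1+v1*t[0];b=o2+v2*t[1];return (a+b)/2,np.linalg.norm(a-b)
E
cat > a.py <<'E'
from h import *
np.set_printoptions(precision=4,suppress=True)
a=snapshot("scene");b=snapshot("top")
save("scene0.png",a);save("top0.png",b)
for n in ["sample_grip","knob_face","rack","mat","cradle","rest_near","rest_far","hood_mouth","shutter_tab","start_top","blank_a"]:
    A=landmark_of(n,"scene");B=landmark_of(n,"top")
    print(n,[(np.round(x["position"]).tolist(),round(x["confidence"],2)) for x in A[:3]],[(np.round(x["position"]).tolist(),round(x["confidence"],2)) for x in B[:3]])
    if A and B: print("   ",*tri(a,A[0]["position"],b,B[0]["position"]))
s=manip.observe();print({k:np.round(s[k],3) for k in ("time","tcp_pos","eef_rot","force","grip_width")})
E
python3 a.py
```

```text
sample_grip [([198.0, 215.0], 0.7), ([351.0, 268.0], 0.61)] [([405.0, 295.0], 0.86), ([357.0, 150.0], 0.57)]
    [ 0.2119 -0.2934  0.0507] 0.0018811501109543898
knob_face [([323.0, 248.0], 0.81), ([215.0, 190.0], 0.77)] [([372.0, 308.0], 0.97), ([386.0, 154.0], 0.71), ([356.0, 179.0], 0.65)]
    [ 0.3505 -0.1457 -0.0366] 0.40427647647503245
rack [] [([390.0, 156.0], 0.91)]
mat [([302.0, 213.0], 0.57)] [([336.0, 221.0], 0.97)]
    [ 0.437  -0.0724  0.0077] 0.0011128528858089625
cradle [([390.0, 118.0], 0.71)] [([192.0, 208.0], 0.59)]
    [0.4627 0.3746 0.0854] 0.003572100540700602
rest_near [([381.0, 124.0], 0.69)] [([211.0, 210.0], 0.95), ([389.0, 153.0], 0.37)]
    [0.4595 0.314  0.1031] 0.008461129241703204
rest_far [([370.0, 137.0], 0.59), ([383.0, 123.0], 0.17)] [([234.0, 209.0], 0.72), ([289.0, 127.0], 0.56), ([293.0, 170.0], 0.43)]
    [0.4654 0.2454 0.1035] 0.004484507392343348
hood_mouth [([390.0, 106.0], 0.75)] [([195.0, 210.0], 0.55)]
    [0.4579 0.352  0.1585] 0.012518343852391827
shutter_tab [([394.0, 152.0], 0.67)] [([229.0, 180.0], 0.61)]
    [0.5535 0.2657 0.075 ] 0.003291911304792486
start_top [([387.0, 118.0], 0.23)] []
blank_a [([327.0, 292.0], 0.87), ([304.0, 320.0], 0.66)] [([420.0, 156.0], 0.8), ([390.0, 150.0], 0.62)]
    [ 0.6631 -0.2922  0.156 ] 0.07030888514530154
{'time': np.float64(1.2), 'tcp_pos': array([0.194, 0.62 , 0.231]), 'eef_rot': array([-0.   ,  0.151,  0.989, -0.   ]), 'force': array([ 0.585, -0.649,  0.301]), 'grip_width': np.float64(0.085)}
```

View pics/scene0.png

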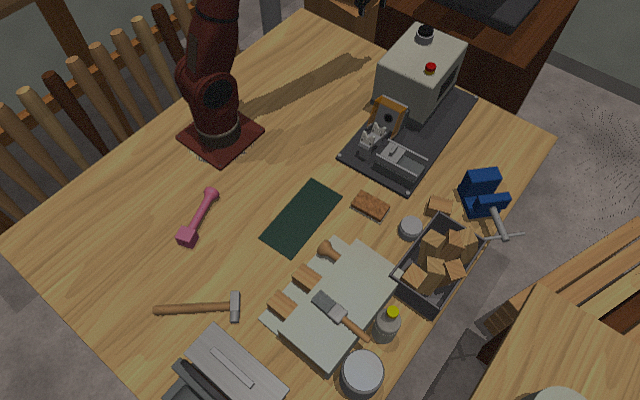

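View pics/top0.png

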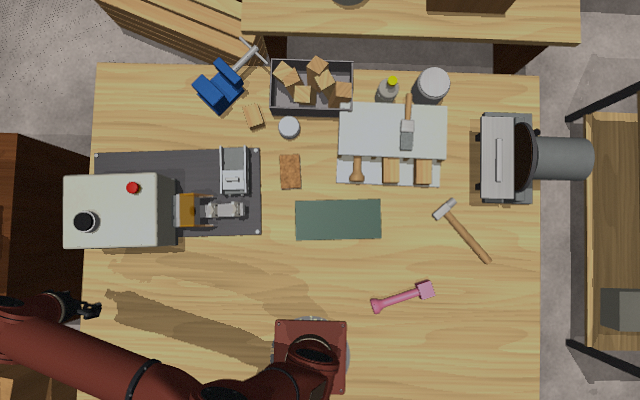

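Candidates for the sample, scene / top pixels: turned knob in the rack's left bay (325,250)/(357,175), square blanks (307,277)/(390,170) and (283,303)/(423,170), and the pink look-alike (198,215)/(403,296). I choose the left-bay knob. Next I'll check it and the cradle in a close crop.

```bash
cat > b.py <<'E'
from h import *
np.set_printoptions(precision=4,suppress=True)
a=snapshot("scene");b=snapshot("top")
def c(s,x,y,w,h): return cv2.resize(s["image"][y:y+h,x:x+w,::-1],(400,300),interpolation=cv2.INTER_CUBIC)
m=np.vstack([np.hstack([c(a,255,220,160,120),c(b,330,95,120,90)]),np.hstack([c(a,340,80,120,90),c(b,160,140,120,90)])])
cv2.imwrite("pics/m1.png",m)
for n in ["sample_grip","knob_face","rack","cradle","rest_near","rest_far","hood_mouth","shutter_tab"]:
    A=landmark_of(n,"scene");B=landmark_of(n,"top")
    print(n,[(np.round(x["position"],1).tolist(),round(x["confidence"],2)) for x in A[:3]],[(np.round(x["position"],1).tolist(),round(x["confidence"],2)) for x in B[:3]])
    for i in A[:2]:
        for j in B[:3]:
            P,e=tri(a,i["position"],b,j["position"])
            if e<.02: print("   ",P,round(e,4))
for q in ["knob_face","rack","blank_a","mat"]:
    for t in trace(q,"top")[:3]:
        print(q,t["bbox"],round(t["confidence"],2))
        r=cv2.minAreaRect(np.argwhere(t["pixels"])[:,::-1].astype(np.float32));bp=cv2.boxPoints(r)
        print(bp.round(1).tolist())
E
python3 b.py
```

```text
sample_grip [([197.6, 217.2], 0.75), ([350.7, 268.1], 0.58)] [([402.0, 297.5], 0.96), ([356.3, 148.5], 0.66), ([423.3, 155.7], 0.54)]
    [ 0.1983 -0.2908  0.0197] 0.0008
    [ 0.674  -0.132   0.0271] 0.0002
knob_face [([212.9, 189.8], 0.85), ([322.3, 250.3], 0.59), ([380.9, 123.7], 0.44)] [([370.8, 308.7], 0.8), ([356.7, 177.8], 0.7), ([420.5, 154.8], 0.6)]
    [ 0.1615 -0.1904  0.0209] 0.002
    [ 0.5764 -0.1373  0.0271] 0.0055
rack [([326.5, 291.3], 0.64)] []
cradle [([388.2, 114.6], 0.7)] [([230.0, 180.4], 0.61)]
    [0.5289 0.2236 0.2738] 0.006
rest_near [([383.2, 124.3], 0.95)] [([212.3, 211.3], 0.56)]
    [0.461  0.3146 0.1021] 0.0188
rest_far [([371.1, 137.6], 0.59)] [([232.2, 206.4], 0.68), ([420.7, 152.9], 0.33)]
    [0.47   0.248  0.1039] 0.0004
hood_mouth [([387.6, 105.5], 0.71), ([341.9, 319.0], 0.54)] [([193.6, 210.1], 0.7)]
    [0.4542 0.3523 0.1566] 0.0026
shutter_tab [([389.3, 152.1], 0.58)] [([232.7, 181.6], 0.86)]
    [0.5456 0.2512 0.0854] 0.0063
knob_face [370.3, 278.2, 434.2, 313.8] 0.85
[[368.29998779296875, 297.8999938964844], [429.5, 277.5], [435.5, 295.5], [374.29998779296875, 315.8999938964844]]
knob_face [350.4, 156.3, 363.1, 182.6] 0.77
[[349.0, 155.0], [364.0, 155.0], [364.0, 181.0], [349.0, 181.0]]
rack [338.7, 102.0, 448.4, 188.9] 0.96
[[335.70001220703125, 182.89999389648438], [339.20001220703125, 100.30000305175781], [447.5, 105.0], [443.8999938964844, 187.60000610351562]]
blank_a [413.4, 155.4, 434.1, 182.1] 0.84
[[413.0, 159.0], [431.0, 159.0], [431.0, 184.0], [413.0, 184.0]]
blank_a [380.7, 154.4, 400.3, 181.1] 0.72
[[382.0, 157.0], [400.0, 157.0], [400.0, 182.0], [382.0, 182.0]]
mat [291.5, 199.9, 385.6, 241.2] 0.9
[[293.8999938964844, 199.89999389648438], [380.3999938964844, 197.8000030517578], [381.3999938964844, 238.60000610351562], [294.79998779296875, 240.6999969482422]]
```

View pics/m1.png

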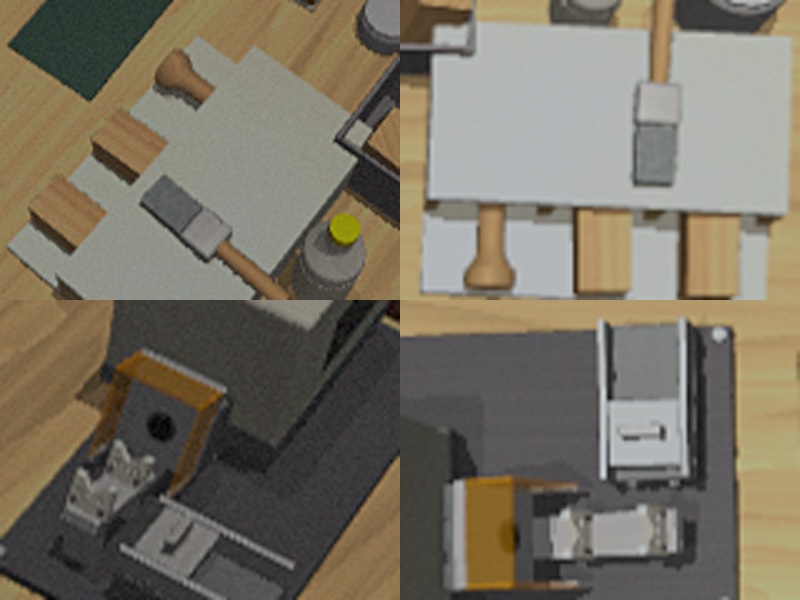

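The left-bay piece does show a round knob and neck (scene ≈(325,250), top ≈(357,177)). The other two are square blanks. The cradle is at top ≈(212–237,209), with the tab at about (231,180). Next come larger crops, to fit the cradle pose.

```bash
cat > c.py <<'E'
from h import *
a=snapshot("scene");b=snapshot("top")
import pickle;pickle.dump((a,b),open("s0.pkl","wb"))
def c(s,x,y,w,h,k): return cv2.resize(s["image"][y:y+h,x:x+w,::-1],None,fx=k,fy=k,interpolation=cv2.INTER_CUBIC)
m=np.hstack([c(a,348,90,65,75,6),c(b,165,165,65,75,6)])
m=cv2.convertScaleAbs(m,alpha=1.5,beta=10)
cv2.imwrite("pics/m2.png",m)
E
python3 c.py
```

```text
(no output)
```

View pics/m2.png

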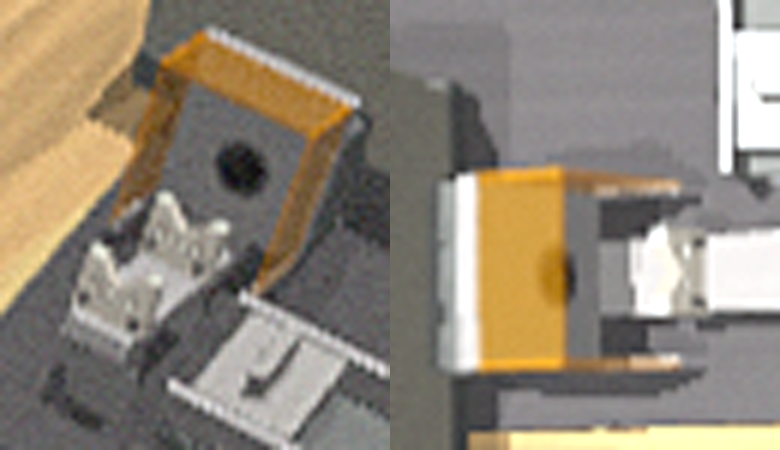

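```bash
cat > fit.py <<'E'
from h import *
import pickle; from scipy.optimize import least_squares
from scipy.spatial.transform import Rotation as Ro
np.set_printoptions(precision=4,suppress=True)
a,b=pickle.load(open("s0.pkl","rb"))
L=lambda x,y:np.array([348+(x+.5)/6-.5,90+(y+.5)/6-.5])
T=lambda x,y:np.array([165+(x-390+.5)/6-.5,165+(y+.5)/6-.5])
W=None
F=[(a,L(163,68),(-1,-50,64)),(a,L(312,138),(1,-50,64)),(a,L(207,37),(-1,0,66)),(a,L(350,108),(1,0,66)),
(b,T(566,171),(1,-50,65)),(b,T(566,369),(-1,-50,65)),(b,T(478,178),(1,0,66)),(b,T(478,368),(-1,0,66)),
(a,L(240,167),(0,0,0)),
(a,L(163,197),(-.4,-60,-4)),(a,L(222,233),(.4,-60,-4)),(a,L(103,244),(-.4,-140,-4)),(a,L(156,285),(.4,-140,-4)),
(b,(211.9,210.2),(0,-60,-4)),(b,(235,209),(0,-140,-4)),(a,(382.3,124.2),(0,-60,-4)),(a,(370.6,137.3),(0,-140,-4))]
def R(yaw,t=np.radians(20)): return (Ro.from_euler('z',yaw)*Ro.from_euler('x',-t)).as_matrix()
def pt(p,f): return p[:3]+R(p[3])@np.array([f[0]*p[4] if f[0] else 0,f[1]/1000,f[2]/1000])
def res(p): return np.concatenate([proj(s,pt(p,f))-u for s,u,f in F])
r=least_squares(res,[.46,.37,.08,0,.046],loss="soft_l1")
if __name__=="__main__":
    print(r.x,np.degrees(r.x[3]));print(res(r.x).reshape(-1,2))
    c=r.x
    for y in(-60,-140):print(pt(c,(0,y,0)))
    # shutter tab mean
    A=np.mean([(394,152),(389.3,152.1)],0);B=np.mean([(229,180),(232.7,181.6)],0);print("tab",*tri(a,A,b,B))
    # rack/knob from hand picks
    k=lambda x,y:np.array([330+(x-400+.5)/3.333-.5,95+(y+.5)/3.333-.5])
    print("knob front top",atz(b,k(490,288),.05),"handle at roof",atz(b,k(492,208),.05))
    for q in[(431,204),(787,214)]:print("roof corner",atz(b,k(*q),.086))
    for q in[(422,292),(765,299)]:print("floor corner",atz(b,k(*q),.012))
    kf,_=tri(a,(322.3,250.3),b,(356.7,177.8));print(kf)
    for q in[(381,197.8),(294,200),(295,240.7),(381.4,238.6)]:print("mat",atz(b,q,.004))
E
python3 fit.py
```

```text
[0.4543 0.3753 0.0767 0.0634 0.0472] 3.6345966860004584
[[ 0.046  -0.2918]
 [ 0.212   0.3037]
 [-0.4747 -0.3367]
 [ 0.251  -0.2894]
 [-0.1015  0.1748]
 [ 0.4154 -0.7965]
 [ 0.1867  0.0125]
 [ 0.6322 -0.0033]
 [ 0.2685  0.6867]
 [ 0.2484  0.4154]
 [ 0.1089 -0.6587]
 [-0.8319  1.2749]
 [ 0.3196 -0.3701]
 [-1.8407 -0.3015]
 [-2.1134 -0.4011]
 [-2.4733  1.0855]
 [-1.7094 -3.1914]]
[0.4579 0.319  0.0972]
[0.4626 0.244  0.1246]
tab [0.5493 0.2586 0.081 ] 0.004118008625546712
knob front top [ 0.5652 -0.1337  0.05  ] handle at roof [ 0.6423 -0.1339  0.05  ]
roof corner [ 0.6383 -0.0739  0.086 ]
roof corner [ 0.6393 -0.4082  0.086 ]
floor corner [ 0.5636 -0.0703  0.012 ]
floor corner [ 0.5669 -0.4073  0.012 ]
[ 0.5764 -0.1373  0.0271]
mat [ 0.5178 -0.2185  0.004 ]
mat [0.5022 0.0658 0.004 ]
mat [0.3699 0.0582 0.004 ]
mat [ 0.3847 -0.2225  0.004 ]
```

{"method": "apply_moves", "body": {"series": [{"translation": [0, 0, 0.32], "twist": [0, 0, 0.19]}, {"translation": [0, 0, 0.32], "twist": [0, 0, 0.19]}, {"translation": [0, 0, 0.32]}, {"translation": [0.14, -0.28, 0]}, {"translation": [0.14, -0.28, 0]}], "claw": 1}}

```text
validation failed for argument at $.se...
```

{"method": "apply_moves", "body": {"series": [{"translation": [0.14, -0.28, 0]}, {"translation": [0.14, -0.28, 0]}, {"translation": [0.14, -0.28, 0]}, {"translation": [0.14, -0.28, 0]}, {"translation": [0.14, -0.28, 0]}]}}

```text
validation failed for argument at $.se...
```

{"method": "apply_moves", "body": {"series": [{"translation": [0.14, -0.28, 0]}, {"translation": [0.14, -0.28, 0]}, {"translation": [0.14, -0.28, -0.1]}, {"translation": [0.14, -0.28, -0.1]}, {"translation": [0.14, -0.28, -0.1]}]}}

```text
validation failed for argument at $.se...
```

{"method": "apply_moves", "body": {"series": [{"translation": [0, 0, 0.32], "twist": [0, 0, 0.19]}, {"translation": [0, 0, 0.32], "twist": [0, 0, 0.19]}, {"translation": [0, 0, 0.32], "twist": [0, 0, 0]}, {"translation": [0.14, -0.28, 0], "twist": [0, 0, 0]}, {"translation": [0.14, -0.28, 0], "twist": [0, 0, 0]}], "claw": 1}}

```text
time: 2.9
tcp_pos: [0.2358, 0.5369, 0.3768]
eef_rot: [0.0, 0.001, 1.0, 0.002]
force: [1.5, -0.5, 0.0]
grip_width: 0.0854
```

{"method": "apply_moves", "body": {"series": [{"translation": [0.16, -0.28, 0], "twist": [0, 0, 0]}, {"translation": [0.16, -0.28, 0], "twist": [0, 0, 0]}, {"translation": [0.16, -0.28, 0], "twist": [0, 0, 0]}, {"translation": [0.16, -0.28, 0], "twist": [0, 0, 0]}, {"translation": [0.16, -0.28, 0], "twist": [0, 0, 0]}]}}

```text
time: 3.4
tcp_pos: [0.3565, 0.3244, 0.3756]
eef_rot: [0.0, 0.002, 1.0, 0.0]
force: [0.2, 0.5, 0.5]
grip_width: 0.0851
```

{"method": "apply_moves", "body": {"series": [{"translation": [0.16, -0.28, -0.1], "twist": [0, 0, 0]}, {"translation": [0.16, -0.28, -0.1], "twist": [0, 0, 0]}, {"translation": [0.16, -0.28, -0.1], "twist": [0, 0, 0]}, {"translation": [0.16, -0.28, -0.1], "twist": [0, 0, 0]}, {"translation": [0.16, -0.28, -0.1], "twist": [0, 0, 0]}]}}

```text
time: 3.9
tcp_pos: [0.4749, 0.1172, 0.3011]
eef_rot: [0.0, 0.002, 1.0, 0.0]
force: [1.0, 0.9, 0.1]
grip_width: 0.0854
```

{"method": "apply_moves", "body": {"series": [{"translation": [0.16, -0.28, -0.1], "twist": [0, 0, 0]}, {"translation": [0.16, -0.28, -0.1], "twist": [0, 0, 0]}, {"translation": [0.16, -0.28, -0.1], "twist": [0, 0, 0]}, {"translation": [0.16, -0.28, -0.1], "twist": [0, 0, 0]}, {"translation": [0.16, -0.28, -0.1], "twist": [0, 0, 0]}]}}

```text
time: 4.4
tcp_pos: [0.5937, -0.0898, 0.227]
eef_rot: [0.001, 0.002, 1.0, 0.0]
force: [0.6, 1.0, 0.4]
grip_width: 0.0851
```

{"method": "apply_moves", "body": {"series": [{"translation": [0.084, -0.147, -0.2], "twist": [0, 0, 0]}, {"translation": [0.084, -0.147, -0.2], "twist": [0, 0, 0]}, {"translation": [0, 0, -0.25], "twist": [0, 0, 0]}, {"translation": [0, 0, -0.25], "twist": [0, 0, 0]}, {"translation": [0, 0, 0], "twist": [0, 0, 0]}]}}

```text
time: 4.9
tcp_pos: [0.6148, -0.1316, 0.0873]
eef_rot: [-0.004, 0.002, 1.0, 0.0]
force: [-0.5, 0.6, -0.3]
grip_width: 0.0855
```

```bash
cat > d.py <<'E'
from h import *
a=snapshot("scene");b=snapshot("top")
def c(s,x,y,w,h): return cv2.resize(s["image"][y:y+h,x:x+w,::-1],(400,400),interpolation=cv2.INTER_CUBIC)
cv2.imwrite("pics/m3.png",np.hstack([c(a,275,200,90,90),c(b,310,110,90,90)]))
print(manip.observe()["tcp_pos"])
E
python3 d.py
```

```text
[ 0.61799361 -0.13236164  0.09286649]
```

View pics/m3.png

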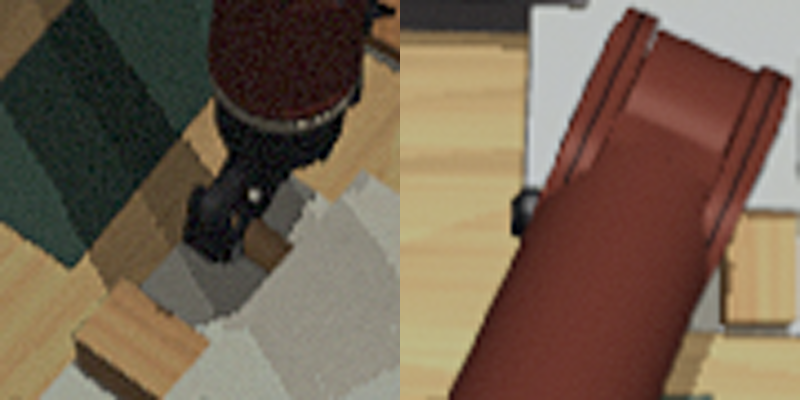

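The gripper hangs over the left bay, just before the roof (handle visible at (265,245) in the left panel). It is clear of the blank, so I'll go down and grip.

{"method": "apply_moves", "body": {"series": [{"translation": [0.005, -0.007, -0.2], "twist": [0, 0, 0]}, {"translation": [0, 0, -0.17], "twist": [0, 0, 0]}, {"translation": [0, 0, -0.1], "twist": [0, 0, 0]}, {"translation": [0, 0, 0], "twist": [0, 0, 0]}]}}

```text
time: 5.4
tcp_pos: [0.6187, -0.133, 0.0217]
eef_rot: [-0.0, 0.002, 1.0, 0.0]
force: [-0.3, -0.3, 1.1]
grip_width: 0.0855
```

{"method": "apply_moves", "body": {"series": [{"translation": [0, 0, 0], "twist": [0, 0, 0]}, {"translation": [0, 0, 0], "twist": [0, 0, 0]}, {"translation": [0, 0, 0], "twist": [0, 0, 0]}, {"translation": [0, 0, 0], "twist": [0, 0, 0]}, {"translation": [0, 0, 0], "twist": [0, 0, 0]}], "claw": -1, "squeeze": 50}}

```text
time: 5.9
tcp_pos: [0.6192, -0.1334, 0.0226]
eef_rot: [0.001, 0.002, 1.0, 0.0]
force: [-1.1, 0.7, 6.1]
grip_width: 0.0245
```

{"method": "apply_moves", "body": {"series": [{"translation": [-0.06, 0, 0.015], "twist": [0, 0, 0]}, {"translation": [-0.12, 0, 0], "twist": [0, 0, 0]}, {"translation": [-0.12, 0, 0], "twist": [0, 0, 0]}, {"translation": [-0.13, 0, 0], "twist": [0, 0, 0]}, {"translation": [-0.07, 0, -0.01], "twist": [0, 0, 0]}]}}

```text
time: 6.4
tcp_pos: [0.5418, -0.1335, 0.0224]
eef_rot: [-0.0, 0.003, 1.0, 0.0]
force: [1.5, -0.0, -0.3]
grip_width: 0.0244
```

{"method": "apply_moves", "body": {"series": [{"translation": [0, 0, 0], "twist": [0, 0, 0]}, {"translation": [0, 0, 0], "twist": [0, 0, 0]}]}}

```text
time: 6.6
tcp_pos: [0.5442, -0.1332, 0.0227]
eef_rot: [0.0, 0.002, 1.0, 0.0]
force: [-0.6, -0.3, -1.3]
grip_width: 0.0243
```

{"method": "apply_moves", "body": {"series": [{"translation": [0, 0, 0], "twist": [0, 0, 0]}, {"translation": [0, 0, 0], "twist": [0, 0, 0]}, {"translation": [0, 0, 0], "twist": [0, 0, 0]}, {"translation": [0, 0, 0.2], "twist": [0, 0, 0]}, {"translation": [0, 0, 0.33], "twist": [0, 0, 0]}], "claw": 0.6}}

```text
time: 7.1
tcp_pos: [0.5418, -0.133, 0.1004]
eef_rot: [-0.003, 0.002, 1.0, -0.0]
force: [2.2, -0.1, 1.2]
grip_width: 0.0681
```

{"method": "apply_moves", "body": {"series": [{"translation": [0, 0.2, 0.2], "twist": [0, 0, 0]}, {"translation": [0, 0.33, 0], "twist": [0, 0, 0]}, {"translation": [0, 0.33, 0], "twist": [0, 0, 0]}, {"translation": [0, 0.33, 0], "twist": [0, 0, 0]}, {"translation": [0, 0, 0], "twist": [0, 0, 0]}]}}

```text
time: 7.6
tcp_pos: [0.5436, 0.0536, 0.1318]
eef_rot: [-0.0, -0.003, 1.0, 0.001]
force: [0.2, -0.3, -0.7]
grip_width: 0.0684
```

```bash
cat > e.py <<'E'
from h import *
np.set_printoptions(precision=4,suppress=True)
a=snapshot("scene");b=snapshot("top")
def c(s,x,y,w,h): return cv2.resize(s["image"][y:y+h,x:x+w,::-1],(400,400),interpolation=cv2.INTER_CUBIC)
cv2.imwrite("pics/m4.png",np.hstack([c(a,275,200,80,80),c(b,320,130,80,80)]))
for n in ["knob_face","sample_grip"]:
    A=landmark_of(n,"scene");B=landmark_of(n,"top")
    for i in A[:3]:
        for j in B[:3]:
            P,e=tri(a,i["position"],b,j["position"])
            if e<.02: print(n,P,round(e,4),i["confidence"],j["position"])
print(manip.observe()["tcp_pos"])
E
python3 e.py
```

```text
knob_face [ 0.1705 -0.1925  0.0404] 0.0097 0.73 [370.9, 305.5]
knob_face [ 0.4915 -0.1364  0.0209] 0.008 0.67 [357.0, 205.7]
sample_grip [ 0.2079 -0.2912  0.0451] 0.0023 0.84 [404.0, 295.9]
sample_grip [ 0.5893 -0.1326  0.0247] 0.0048 0.72 [356.3, 175.1]
[0.5438 0.0434 0.132 ]
```

View pics/m4.png

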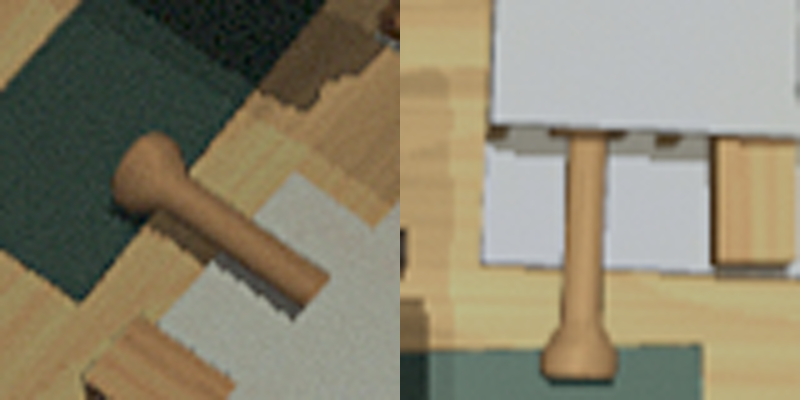

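The sample is drawn out 75 mm and lies level. Knob face in top is at ≈(355.8,206), and the handle reaches the roof at ≈(357,156.5).

Run:
```python
from h import *; import pickle
a,b=pickle.load(open("s0.pkl","rb"))
k=lambda x,y:np.array([320+(x-400+.5)/5-.5,130+(y+.5)/5-.5])
for p,z in [((579,381),.03),((579,381),.045),((586,137),.04),((583,310),.04)]:print(atz(b,k(*p),z))
V=np.array(b["view"]);print(-V[:3,:3].T@V[:3,3])
```

```text
[ 0.48753617 -0.13317956  0.03      ]
[ 0.48662078 -0.13200546  0.045     ]
[ 0.64411046 -0.13318892  0.04      ]
[ 0.53245192 -0.1338728   0.04      ]
[ 0.39611177 -0.0159175   1.52810923]
```

{"method": "apply_moves", "body": {"series": [{"translation": [0.1, -0.29, 0], "twist": [0, 0, 0]}, {"translation": [0.1, -0.29, 0], "twist": [0, 0, 0]}, {"translation": [0.1, -0.29, 0], "twist": [0, 0, 0]}, {"translation": [0.05, -0.3, 0], "twist": [0, 0, 0]}, {"translation": [0, 0, 0], "twist": [0, 0, 0]}]}}

```text
time: 8.4
tcp_pos: [0.5953, -0.1404, 0.1325]
eef_rot: [0.0, 0.008, 1.0, -0.002]
force: [-0.2, 0.6, -0.8]
grip_width: 0.0681
```

{"method": "apply_moves", "body": {"series": [{"translation": [0, 0, -0.25], "twist": [0, 0, 0]}, {"translation": [0, 0, -0.25], "twist": [0, 0, 0]}, {"translation": [0, 0, -0.2], "twist": [0, 0, 0]}, {"translation": [0, 0, 0], "twist": [0, 0, 0]}]}}

```text
time: 8.8
tcp_pos: [0.5929, -0.1311, 0.0232]
eef_rot: [-0.003, 0.003, 1.0, -0.0]
force: [-0.7, -0.0, 1.0]
grip_width: 0.0683
```

{"method": "apply_moves", "body": {"series": [{"translation": [0.01, 0, -0.02], "twist": [0, 0, 0]}, {"translation": [0, 0, 0], "twist": [0, 0, 0]}]}}

```text
time: 9.0
tcp_pos: [0.5988, -0.1312, 0.0255]
eef_rot: [0.001, 0.003, 1.0, -0.0]
force: [0.4, -0.1, -0.0]
grip_width: 0.0682
```

{"method": "apply_moves", "body": {"series": [{"translation": [0, 0, 0], "twist": [0, 0, 0]}, {"translation": [0, 0, 0], "twist": [0, 0, 0]}, {"translation": [0, 0, 0], "twist": [0, 0, 0]}, {"translation": [0, 0, 0], "twist": [0, 0, 0]}, {"translation": [0, 0, 0], "twist": [0, 0, 0]}], "claw": -1, "squeeze": 50}}

```text
time: 9.5
tcp_pos: [0.5983, -0.1306, 0.025]
eef_rot: [0.001, 0.002, 1.0, -0.0]
force: [-1.2, 0.4, 6.0]
grip_width: 0.0241
```

{"method": "apply_moves", "body": {"series": [{"translation": [-0.02, 0, 0.025], "twist": [0, 0, 0]}, {"translation": [-0.15, 0, 0], "twist": [0, 0, 0]}, {"translation": [-0.2, 0, 0], "twist": [0, 0, 0]}, {"translation": [-0.2, 0, 0], "twist": [0, 0, 0]}, {"translation": [0, 0, 0], "twist": [0, 0, 0]}]}}

```text
time: 10.0
tcp_pos: [0.5078, -0.1305, 0.0272]
eef_rot: [-0.002, 0.003, 1.0, 0.001]
force: [0.4, 0.5, -1.6]
grip_width: 0.0245
```

{"method": "apply_moves", "body": {"series": [{"translation": [-0.1, 0, 0.2], "twist": [0, 0, 0]}, {"translation": [0, 0, 0.3], "twist": [0, 0, 0]}, {"translation": [0, 0, 0.3], "twist": [0, 0, -0.19]}, {"translation": [0, 0, 0.3], "twist": [0, 0, -0.19]}, {"translation": [0, 0, 0.2], "twist": [0, 0, -0.19]}]}}

```text
time: 10.5
tcp_pos: [0.498, -0.1308, 0.2261]
eef_rot: [0.002, 0.227, 0.974, 0.001]
force: [0.4, 0.7, -1.7]
grip_width: 0.0242
```

{"method": "apply_moves", "body": {"series": [{"translation": [0, 0.1, 0], "twist": [0, 0, -0.19]}, {"translation": [0, 0.1, 0], "twist": [0, 0, -0.19]}, {"translation": [0, 0.1, 0], "twist": [0, 0, -0.19]}, {"translation": [0, 0.1, 0], "twist": [0, 0, -0.19]}, {"translation": [0, 0.1, 0], "twist": [0, 0, -0.19]}]}}

```text
time: 11.0
tcp_pos: [0.4973, -0.0547, 0.223]
eef_rot: [0.0, 0.566, 0.824, 0.0]
force: [0.2, -0.2, -2.3]
grip_width: 0.0238
```

{"method": "apply_moves", "body": {"series": [{"translation": [0, 0.1, 0], "twist": [0, 0, -0.19]}, {"translation": [0, 0.1, 0], "twist": [0, 0, -0.19]}, {"translation": [0, 0.1, 0], "twist": [-0.148, -0.009, 0]}, {"translation": [0, 0, 0], "twist": [-0.148, -0.009, 0]}, {"translation": [0, 0, 0], "twist": [-0.148, -0.009, 0]}]}}

```text
time: 11.5
tcp_pos: [0.4979, -0.0097, 0.2237]
eef_rot: [0.128, 0.67, 0.721, -0.12]
force: [-0.7, -1.1, -2.0]
grip_width: 0.0243
```

{"method": "apply_moves", "body": {"series": [{"translation": [0, 0, 0], "twist": [0, 0, 0]}, {"translation": [0, 0, 0], "twist": [0, 0, 0]}]}}

```text
time: 11.7
tcp_pos: [0.4972, -0.01, 0.2226]
eef_rot: [0.125, 0.67, 0.722, -0.119]
force: [-0.3, -0.8, -1.5]
grip_width: 0.0242
```

```bash
cat > g.py <<'E'
from fit import *
s=manip.observe();c=r.x;M=R(c[3])
q=np.array(s["eef_rot"]);Q=Ro.from_quat(q[[1,2,3,0]]).as_matrix()
print("tool axes in cradle\n",M.T@Q)
# desired: tool z=-cz, tool y=+-cx
y=M[:,0]*np.sign(Q[:,1]@M[:,0]);z=-M[:,2];D=np.c_[np.cross(y,z),y,z]
print("twist units",Ro.from_matrix(D@Q.T).as_rotvec()/np.radians(45))
t=np.array(s["tcp_pos"]);print("tcp",t,"in cradle mm",1000*M.T@(t-c[:3]),s["time"],s["grip_width"])
for n,v in dict(above=(0,-173,75),pre=(0,-173,13),ins=(0,-116,13),low=(0,-116,-13)).items():
    P=c[:3]+M@np.array(v)/1000;print(n,P,"delta units",(P-t)/.15)
print("unit y,z dirs",M[:,1],M[:,2])
E
python3 g.py
```

```text
tool axes in cradle
 [[-0.012   0.9999 -0.0013]
 [ 0.9999  0.012   0.0016]
 [ 0.0016 -0.0013 -1.    ]]
twist units [-0.0016 -0.0069 -0.0138]
tcp [ 0.4972 -0.01    0.2226] in cradle mm [  18.3723 -413.8144    4.6306] 11.7 0.024229033264587065
above [0.463  0.2387 0.2064] delta units [-0.228   1.6579 -0.1083]
pre [0.4643 0.2175 0.1481] delta units [-0.2191  1.5169 -0.4967]
ins [0.4609 0.271  0.1286] delta units [-0.2417  1.8732 -0.6266]
low [0.4615 0.2621 0.1042] delta units [-0.238   1.8141 -0.7895]
unit y,z dirs [-0.0596  0.9378 -0.342 ] [-0.0217  0.3413  0.9397]
```

{"method": "apply_moves", "body": {"series": [{"translation": [-0.05, 0.32, 0.05], "twist": [0, 0, -0.014]}, {"translation": [-0.05, 0.32, 0.05], "twist": [0, 0, 0]}, {"translation": [-0.05, 0.32, 0], "twist": [0, 0, 0]}, {"translation": [-0.05, 0.32, -0.1], "twist": [0, 0, 0]}, {"translation": [-0.03, 0.32, -0.11], "twist": [0, 0, 0]}]}}

```text
time: 12.2
tcp_pos: [0.4636, 0.2287, 0.2077]
eef_rot: [0.124, 0.676, 0.717, -0.119]
force: [1.1, -0.1, -1.9]
grip_width: 0.024
```

{"method": "apply_moves", "body": {"series": [{"translation": [0, 0.05, 0], "twist": [0, 0, 0]}, {"translation": [0, 0, 0], "twist": [0, 0, 0]}, {"translation": [0, 0, 0], "twist": [0, 0, 0]}]}}

```text
time: 12.5
tcp_pos: [0.4641, 0.2331, 0.2075]
eef_rot: [0.125, 0.675, 0.717, -0.12]
force: [0.9, -0.5, -1.6]
grip_width: 0.0244
```

```bash
python3 g.py | tail -7
cat > v.py <<'E'
from fit import *
import sys
a=snapshot("scene");b=snapshot("top")
pickle.dump((a,b),open("s1.pkl","wb"))
def c(s,x,y,w,h): return cv2.resize(s["image"][y:y+h,x:x+w,::-1],(400,400),interpolation=cv2.INTER_CUBIC)
m=np.hstack([c(a,335,80,80,80),c(b,175,160,80,80)]);cv2.imwrite("pics/"+sys.argv[1],cv2.convertScaleAbs(m,alpha=1.4,beta=10))
E
python3 v.py m5.png
```

```text
twist units [-0.0003 -0.0052  0.0058]
tcp [0.4641 0.2331 0.2075] in cradle mm [   0.7635 -178.6381   74.176 ] 12.5 0.02438408808054067
above [0.463  0.2387 0.2064] delta units [-0.0074  0.0368 -0.0077]
pre [0.4643 0.2175 0.1481] delta units [ 0.0015 -0.1043 -0.3961]
ins [0.4609 0.271  0.1286] delta units [-0.0211  0.2521 -0.5261]
low [0.4615 0.2621 0.1042] delta units [-0.0174  0.1929 -0.6889]
unit y,z dirs [-0.0596  0.9378 -0.342 ] [-0.0217  0.3413  0.9397]
```

View pics/m5.png

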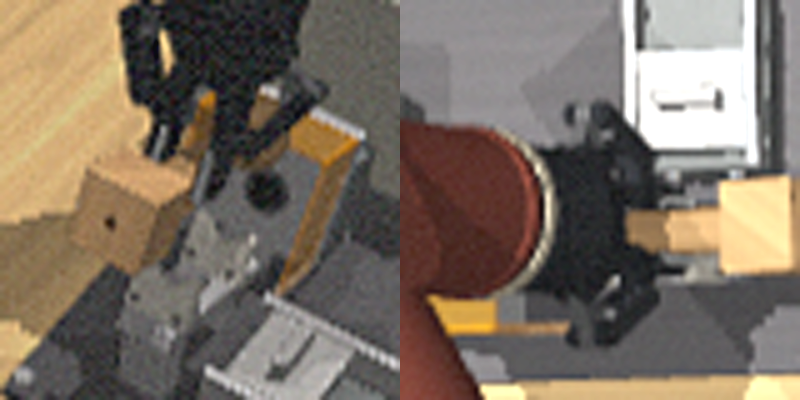

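Run:
```python
from fit import *
c=r.x;t=np.array(manip.observe()["tcp_pos"]);M=R(c[3])
a,b=pickle.load(open("s1.pkl","rb"))
f=lambda v:t+M@np.array(v)/1000
p=proj(a,f((0,-92,14)));print("stub end in m5 scene",(p+.5-[335,80])*5-.5)
for v in [(25,-92,39),(-25,-92,39),(25,-47,39),(-25,-47,39)]:print((proj(b,f(v))+.5-[175,160])*5-.5+[400,0],(proj(a,f(v))+.5-[335,80])*5-.5)
```

```text
stub end in m5 scene [112.1434 224.195 ]
[791.828  177.0278] [160.7198 206.2834]
[794.1208 270.0352] [ 86.3969 168.4006]
[718.0233 181.9845] [196.4976 179.2465]
[720.0906 273.8767] [123.5506 142.5903]
```

The stub end and its corners sit within a pixel of the prediction, so the grip geometry holds. I'll go down to the pre-insertion pose.

{"method": "apply_moves", "body": {"series": [{"translation": [0.0, -0.035, -0.13], "twist": [0, 0, 0.005]}, {"translation": [0.0, -0.035, -0.13], "twist": [0, 0, 0]}, {"translation": [0.0, -0.034, -0.13], "twist": [0, 0, 0]}, {"translation": [0, 0, 0], "twist": [0, 0, 0]}, {"translation": [0, 0, 0], "twist": [0, 0, 0]}]}}

```text
time: 13.1
tcp_pos: [0.4633, 0.219, 0.1492]
eef_rot: [0.125, 0.673, 0.719, -0.12]
force: [-0.8, 0.0, -1.2]
grip_width: 0.0241
```

```bash
python3 g.py | tail -7
```

```text
twist units [ 0.     -0.0054 -0.0014]
tcp [0.4633 0.219  0.1492] in cradle mm [  -0.8936 -171.915    14.5422] 13.1 0.02408067584390125
above [0.463  0.2387 0.2064] delta units [-0.0024  0.1312  0.3812]
pre [0.4643 0.2175 0.1481] delta units [ 0.0066 -0.0099 -0.0072]
ins [0.4609 0.271  0.1286] delta units [-0.016   0.3464 -0.1372]
low [0.4615 0.2621 0.1042] delta units [-0.0123  0.2873 -0.3   ]
unit y,z dirs [-0.0596  0.9378 -0.342 ] [-0.0217  0.3413  0.9397]
```

{"method": "apply_moves", "body": {"series": [{"translation": [-0.004, 0.085, -0.032], "twist": [0, 0, 0]}, {"translation": [-0.004, 0.085, -0.032], "twist": [0, 0, 0]}, {"translation": [-0.004, 0.085, -0.032], "twist": [0, 0, 0]}, {"translation": [-0.004, 0.085, -0.032], "twist": [0, 0, 0]}, {"translation": [0, 0, 0], "twist": [0, 0, 0]}]}}

```text
time: 13.6
tcp_pos: [0.4596, 0.2735, 0.128]
eef_rot: [0.125, 0.671, 0.72, -0.121]
force: [-0.3, -0.4, -1.7]
grip_width: 0.0242
```

```bash
python3 g.py | tail -7;python3 v.py m6.png
```

```text
twist units [ 0.0011 -0.0071 -0.0079]
tcp [0.4596 0.2735 0.128 ] in cradle mm [  -1.136  -113.3448   13.2957] 13.6 0.024188172679083655
above [0.463  0.2387 0.2064] delta units [ 0.0223 -0.2321  0.5226]
pre [0.4643 0.2175 0.1481] delta units [ 0.0313 -0.3732  0.1342]
ins [0.4609 0.271  0.1286] delta units [ 0.0087 -0.0168  0.0042]
low [0.4615 0.2621 0.1042] delta units [ 0.0124 -0.076  -0.1587]
unit y,z dirs [-0.0596  0.9378 -0.342 ] [-0.0217  0.3413  0.9397]
```

View pics/m6.png

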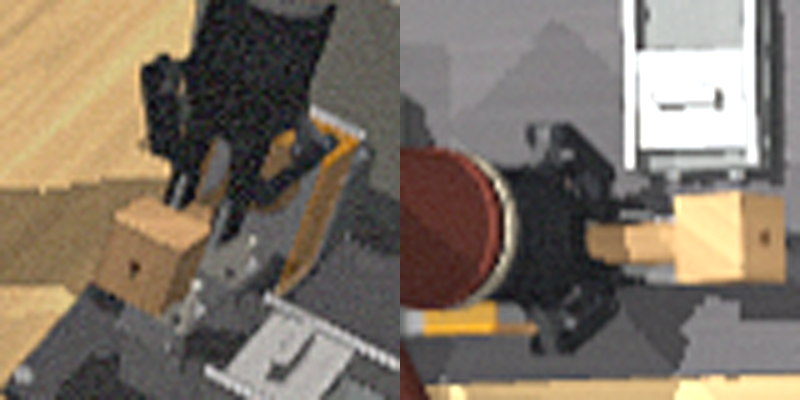

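The knob is under the hood with the handle over both rests and no contact force. I'll lower it in stages.

{"method": "apply_moves", "body": {"series": [{"translation": [0.005, -0.03, -0.045], "twist": [0, 0, 0]}, {"translation": [0.003, -0.015, -0.04], "twist": [0, 0, 0]}, {"translation": [0.002, -0.012, -0.03], "twist": [0, 0, 0]}, {"translation": [0, 0, 0], "twist": [0, 0, 0]}, {"translation": [0, 0, 0], "twist": [0, 0, 0]}]}}

```text
time: 14.2
tcp_pos: [0.4618, 0.262, 0.1118]
eef_rot: [0.125, 0.673, 0.719, -0.121]
force: [-1.2, 0.2, -0.2]
grip_width: 0.0241
```

```bash
python3 g.py | tail -7
```

```text
twist units [ 0.001  -0.0065 -0.0032]
tcp [0.4618 0.262  0.1118] in cradle mm [   0.3005 -118.6985   -5.8731] 14.2 0.024058310346115636
above [0.463  0.2387 0.2064] delta units [ 0.0079 -0.1556  0.6305]
pre [0.4643 0.2175 0.1481] delta units [ 0.0168 -0.2967  0.242 ]
ins [0.4609 0.271  0.1286] delta units [-0.0058  0.0597  0.1121]
low [0.4615 0.2621 0.1042] delta units [-0.002   0.0005 -0.0508]
unit y,z dirs [-0.0596  0.9378 -0.342 ] [-0.0217  0.3413  0.9397]
```

{"method": "apply_moves", "body": {"series": [{"translation": [0, -0.005, -0.0125], "twist": [0, 0, 0]}, {"translation": [0, -0.005, -0.0125], "twist": [0, 0, 0]}, {"translation": [0, 0, 0], "twist": [0, 0, 0]}]}}

```text
time: 14.5
tcp_pos: [0.4619, 0.2611, 0.1086]
eef_rot: [0.125, 0.673, 0.719, -0.12]
force: [-3.4, -0.5, 6.5]
grip_width: 0.0243
```

{"method": "apply_moves", "body": {"series": [{"translation": [0, -0.0045, -0.0125], "twist": [0, 0, 0]}, {"translation": [0, 0, 0], "twist": [0, 0, 0]}, {"translation": [0, 0, 0], "twist": [0, 0, 0]}]}}

```text
time: 14.8
tcp_pos: [0.462, 0.261, 0.1084]
eef_rot: [0.125, 0.673, 0.719, -0.12]
force: [-9.7, -0.6, 21.5]
grip_width: 0.0241
```

{"method": "apply_moves", "body": {"series": [{"translation": [-0.007, 0.003, 0.009], "twist": [0, 0, 0]}, {"translation": [0, 0, 0], "twist": [0, 0, 0]}, {"translation": [0, 0, 0], "twist": [0, 0, 0]}]}}

```text
time: 15.1
tcp_pos: [0.4614, 0.261, 0.1081]
eef_rot: [0.125, 0.673, 0.719, -0.12]
force: [-2.1, 0.6, 6.9]
grip_width: 0.0242
```

```bash
python3 g.py | tail -7 | head -2
```

```text
twist units [-0.0006 -0.0047 -0.0039]
tcp [0.4614 0.261  0.1081] in cradle mm [  -0.199  -118.3401   -9.7252] 15.1 0.024221811828573525
```

{"method": "apply_moves", "body": {"series": [{"translation": [-0.001, 0.0125, -0.0045], "twist": [0, 0, 0]}, {"translation": [-0.001, 0.0125, -0.0045], "twist": [0, 0, 0]}, {"translation": [0, 0, 0], "twist": [0, 0, 0]}]}}

```text
time: 15.4
tcp_pos: [0.461, 0.2626, 0.1071]
eef_rot: [0.126, 0.673, 0.719, -0.121]
force: [-5.0, -6.2, 13.8]
grip_width: 0.0241
```

{"method": "apply_moves", "body": {"series": [{"translation": [-0.001, 0.0125, -0.0045], "twist": [0, 0, 0]}, {"translation": [0, 0, 0], "twist": [0, 0, 0]}]}}

```text
time: 15.6
tcp_pos: [0.4609, 0.2641, 0.1065]
eef_rot: [0.126, 0.673, 0.718, -0.122]
force: [-5.3, -6.6, 14.9]
grip_width: 0.0241
```

{"method": "apply_moves", "body": {"series": [{"translation": [0, 0.006, -0.002], "twist": [0, 0, 0]}, {"translation": [0, 0, 0], "twist": [0, 0, 0]}]}}

```text
time: 15.8
tcp_pos: [0.4609, 0.2647, 0.1063]
eef_rot: [0.126, 0.673, 0.718, -0.122]
force: [-5.1, -7.7, 16.4]
grip_width: 0.0245
```

{"method": "apply_moves", "body": {"series": [{"translation": [-0.004, 0.0075, 0.001], "twist": [0, 0, 0]}, {"translation": [0, 0, 0], "twist": [0, 0, 0]}]}}

```text
time: 16.0
tcp_pos: [0.4607, 0.2671, 0.1059]
eef_rot: [0.126, 0.673, 0.719, -0.121]
force: [-0.1, -2.4, 6.5]
grip_width: 0.0245
```

{"method": "apply_moves", "body": {"series": [{"translation": [-0.001, 0.0095, -0.003], "twist": [0, 0, 0]}, {"translation": [0, 0, 0], "twist": [0, 0, 0]}]}}

```text
time: 16.2
tcp_pos: [0.4606, 0.2687, 0.1053]
eef_rot: [0.126, 0.673, 0.719, -0.12]
force: [0.4, -2.7, 5.8]
grip_width: 0.0242
```

{"method": "apply_moves", "body": {"series": [{"translation": [-0.001, 0.0095, -0.003], "twist": [0, 0, 0]}, {"translation": [0, 0, 0], "twist": [0, 0, 0]}]}}

```text
time: 16.4
tcp_pos: [0.4605, 0.2701, 0.1048]
eef_rot: [0.126, 0.673, 0.719, -0.12]
force: [0.4, -2.4, 6.4]
grip_width: 0.0245
```

{"method": "apply_moves", "body": {"series": [{"translation": [-0.0005, 0.0075, -0.0025], "twist": [0, 0, 0]}, {"translation": [0, 0, 0], "twist": [0, 0, 0]}]}}

```text
time: 16.6
tcp_pos: [0.4604, 0.2712, 0.1045]
eef_rot: [0.126, 0.673, 0.719, -0.12]
force: [0.2, -2.5, 6.2]
grip_width: 0.0239
```

{"method": "apply_moves", "body": {"series": [{"translation": [-0.0005, 0.0075, -0.0025], "twist": [0, 0, 0]}, {"translation": [0, 0, 0], "twist": [0, 0, 0]}]}}

```text
time: 16.8
tcp_pos: [0.4604, 0.272, 0.1041]
eef_rot: [0.126, 0.673, 0.719, -0.121]
force: [0.6, -3.9, 7.1]
grip_width: 0.024
```

```bash
python3 g.py | tail -7 | head -2
```

```text
twist units [ 0.0027 -0.0046 -0.0019]
tcp [0.4604 0.272  0.1041] in cradle mm [  -0.5068 -106.6244   -9.6332] 16.8 0.023975713035372687
```

{"method": "apply_moves", "body": {"series": [{"translation": [0, 0.005, -0.0018], "twist": [0, 0, 0]}, {"translation": [0, 0, 0], "twist": [0, 0, 0]}]}}

```text
time: 17.0
tcp_pos: [0.4604, 0.272, 0.1041]
eef_rot: [0.126, 0.673, 0.718, -0.121]
force: [-0.3, -6.2, 8.5]
grip_width: 0.0244
```

{"method": "apply_moves", "body": {"series": [{"translation": [0, 0.005, -0.0018], "twist": [0, 0, 0]}, {"translation": [0, 0, 0], "twist": [0, 0, 0]}]}}

```text
time: 17.2
tcp_pos: [0.4604, 0.272, 0.104]
eef_rot: [0.127, 0.673, 0.718, -0.122]
force: [-1.8, -8.9, 11.7]
grip_width: 0.0244
```

The TCP has stopped while Fy rises, so the knob is on the stop. I'll let go.

{"method": "apply_moves", "body": {"series": [{"translation": [0, -0.003, 0], "twist": [0, 0, 0]}, {"translation": [0, 0, 0], "twist": [0, 0, 0]}, {"translation": [0, 0, 0], "twist": [0, 0, 0]}, {"translation": [0, 0, 0], "twist": [0, 0, 0]}, {"translation": [0, 0, 0], "twist": [0, 0, 0]}], "claw": 0.1}}

```text
time: 17.7
tcp_pos: [0.4594, 0.2745, 0.103]
eef_rot: [0.125, 0.672, 0.719, -0.12]
force: [0.4, -0.2, -0.3]
grip_width: 0.0467
```

{"method": "apply_moves", "body": {"series": [{"translation": [-0.002, 0.03, 0.09], "twist": [0, 0, 0]}, {"translation": [-0.004, 0.06, 0.18], "twist": [0, 0, 0]}, {"translation": [-0.006, 0, 0.25], "twist": [0, 0, 0]}, {"translation": [0.1, -0.1, 0.2], "twist": [0, 0, 0]}, {"translation": [0.2, -0.25, 0], "twist": [0, 0, 0]}]}}

```text
time: 18.2
tcp_pos: [0.5032, 0.2406, 0.216]
eef_rot: [0.125, 0.67, 0.722, -0.116]
force: [2.0, 0.4, -0.2]
grip_width: 0.0467
```

{"method": "apply_moves", "body": {"series": [{"translation": [0.1, -0.3, 0], "twist": [0.148, 0.009, 0]}, {"translation": [0.1, -0.3, 0], "twist": [0.148, 0.009, 0]}, {"translation": [0.1, -0.3, 0], "twist": [0.148, 0.009, 0]}, {"translation": [0, -0.3, 0], "twist": [0, 0, 0]}, {"translation": [0, 0, 0], "twist": [0, 0, 0]}], "claw": -1}}

```text
time: 18.7
tcp_pos: [0.5483, 0.0462, 0.2132]
eef_rot: [0.0, 0.687, 0.726, -0.0]
force: [0.6, 0.4, 0.1]
grip_width: -0.0001
```

```bash
sed -i 's/\[c(a,335,80,80,80),c(b,175,160,80,80)\]/[c(a,345,85,80,80),c(b,180,150,80,80)]/' v.py; python3 v.py m7.png; python3 g.py | tail -6|head -1
```

```text
tcp [0.548  0.0543 0.2124] in cradle mm [  73.1109 -353.003    15.8703] 18.8 -2.942726495784994e-05
```

View pics/m7.png

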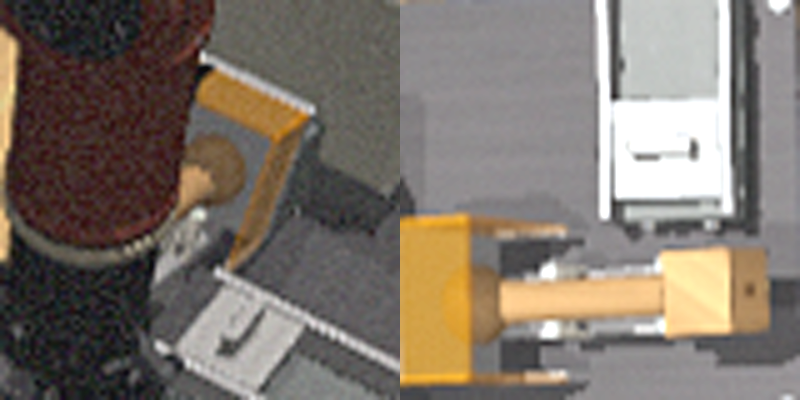

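Run:
```python
from fit import *
c=r.x;M=R(c[3]);_,b=pickle.load(open("s1.pkl","rb"))
f=lambda v:(proj(b,c[:3]+M@np.array(v)/1000)+.5-[180,150])*5-.5+[400,0]
print("hole",f((0,-200,0)),f((0,-200,3)))
for v in[(25,-200,25),(-25,-200,25),(25,-155,25),(-25,-155,25),(0,-22,25)]:print(v,f(v))
q=lambda x,y:np.array([180+(x-400+.5)/5-.5,150+(y+.5)/5-.5])
# shutter geometry from the top view, plate about z=.07
for n,p in dict(tabc=(664,147),tabtop=(664,143),pl1=(613,100),pl2=(722,100),pl3=(613,200),pl4=(722,200),gL=(604,217),gR=(732,205)).items():
  print(n,atz(b,q(*p),.07),atz(b,q(*p),.08))
for i in range(2): print([(x["position"],round(x["confidence"],2)) for x in landmark_of("shutter_tab",["top","scene"][i])[:2]])
a=pickle.load(open("s1.pkl","rb"))[0]
print("scene tab hand", (np.array([235,335])+.5)/5-.5+[345,85], tri(a,(np.array([237,335])+.5)/5-.5+[345,85],b,q(664,147)))
```

```text
hole [751.8405 289.6777] [749.4123 289.4746]
(25, -200, 25) [730.2922 245.1388]
(-25, -200, 25) [732.3193 330.8869]
(25, -155, 25) [662.6267 249.5096]
(-25, -155, 25) [664.4649 334.306 ]
(0, -22, 25) [472.0884 302.8613]
tabc [0.5579 0.2574 0.07  ] [0.5568 0.2556 0.08  ]
tabtop [0.5604 0.2575 0.07  ] [0.5593 0.2557 0.08  ]
pl1 [0.5866 0.2908 0.07  ] [0.5853 0.2886 0.08  ]
pl2 [0.5886 0.2223 0.07  ] [0.5873 0.2206 0.08  ]
pl3 [0.5236 0.288  0.07  ] [0.5228 0.2859 0.08  ]
pl4 [0.5256 0.2197 0.07  ] [0.5247 0.2181 0.08  ]
gL [0.5128 0.2931 0.07  ] [0.512 0.291 0.08 ]
gR [0.5227 0.2133 0.07  ] [0.5218 0.2117 0.08  ]
[([231.9, 177.8], 0.82)]
[([391.4, 148.4], 0.52)]
scene tab hand [391.6 151.6] (array([0.5534, 0.2515, 0.0939]), np.float64(0.004558996094543718))
```

The sample lies home in both rests: the stub end mark is at (750,291) against a predicted (751.8,289.7). The shutter plate spans top-panel x 613–722 and y 100–200, with the tab at (664,147). Next I go to the robot side of the tab with the fingers shut.

{"method": "apply_moves", "body": {"series": [{"translation": [-0.02, 0.285, -0.06], "twist": [0, 0.19, 0]}, {"translation": [-0.02, 0.285, -0.06], "twist": [0, 0, 0]}, {"translation": [-0.02, 0.285, -0.06], "twist": [0, 0, 0]}, {"translation": [-0.02, 0.285, -0.06], "twist": [0, 0, 0]}, {"translation": [-0.02, 0.285, -0.06], "twist": [0, 0, 0]}]}}

```text
time: 19.4
tcp_pos: [0.5313, 0.2733, 0.1655]
eef_rot: [-0.056, 0.679, 0.73, -0.052]
force: [0.2, -0.3, 0.0]
grip_width: 0.0001
```

{"method": "apply_moves", "body": {"series": [{"translation": [0, 0, -0.15], "twist": [0, 0, 0]}, {"translation": [0, 0, -0.1], "twist": [0, 0, 0]}, {"translation": [0, 0, 0], "twist": [0, 0, 0]}, {"translation": [0, 0, 0], "twist": [0, 0, 0]}]}}

```text
time: 19.8
tcp_pos: [0.5328, 0.2684, 0.129]
eef_rot: [-0.055, 0.681, 0.728, -0.052]
force: [-0.2, -0.0, 1.2]
grip_width: -0.0005
```

```bash
python3 v.py m8.png; python3 g.py | tail -6|head -1
python3 - <<'E'
from fit import *
a,b=pickle.load(open("s1.pkl","rb"));t=np.array(manip.observe()["tcp_pos"])
print((proj(a,t)+.5-[345,85])*5-.5)
for P in [(.557,.256,.08),(.557,.256,.09)]:print((proj(a,P)+.5-[345,85])*5-.5)
E
```

```text
tcp [0.5335 0.2685 0.1299] in cradle mm [  72.2166 -123.0485   11.7608] 19.9 -2.718268211966247e-05
[237.3128 267.5209]
[245.9025 346.2869]
[248.1775 336.7666]
```

View pics/m8.png

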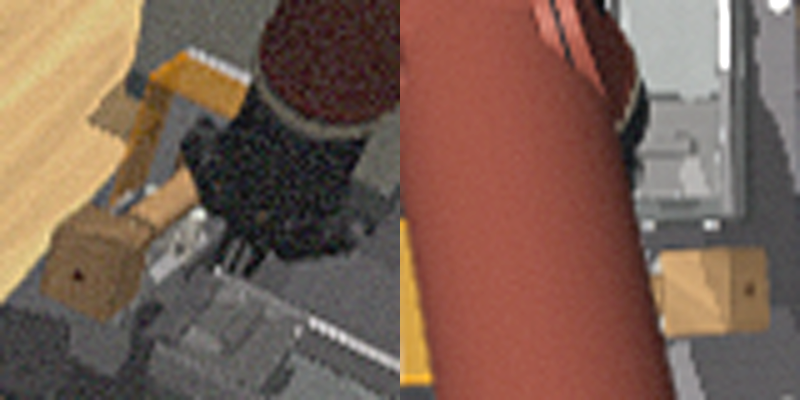

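{"method": "apply_moves", "body": {"series": [{"translation": [-0.03, 0, -0.1], "twist": [0, 0, 0]}, {"translation": [0, 0, -0.1], "twist": [0, 0, 0]}, {"translation": [0, 0, 0], "twist": [0, 0, 0]}]}}

```text
time: 20.2
tcp_pos: [0.5273, 0.2684, 0.0972]
eef_rot: [-0.056, 0.681, 0.728, -0.053]
force: [0.4, 0.0, -0.3]
grip_width: -0.0
```

{"method": "apply_moves", "body": {"series": [{"translation": [0, 0, -0.035], "twist": [0, 0, 0]}, {"translation": [0, 0, -0.035], "twist": [0, 0, 0]}, {"translation": [0, 0, 0], "twist": [0, 0, 0]}]}}

```text
time: 20.5
tcp_pos: [0.5295, 0.2692, 0.0898]
eef_rot: [-0.055, 0.681, 0.728, -0.051]
force: [-0.4, -0.8, 8.0]
grip_width: 0.0001
```

{"method": "apply_moves", "body": {"series": [{"translation": [0, -0.03, 0.045], "twist": [0, 0, 0]}, {"translation": [0.05, 0.003, 0], "twist": [0, 0, 0]}, {"translation": [0.05, 0.003, 0], "twist": [0, 0, 0]}, {"translation": [0.05, 0.003, 0], "twist": [0, 0, 0]}, {"translation": [0, 0, 0], "twist": [0, 0, 0]}]}}

```text
time: 21.0
tcp_pos: [0.5518, 0.2659, 0.0945]
eef_rot: [-0.055, 0.681, 0.728, -0.052]
force: [-0.2, 0.7, -0.6]
grip_width: 0.0
```

{"method": "apply_moves", "body": {"series": [{"translation": [0.07, 0.004, 0], "twist": [0, 0, 0]}, {"translation": [0.07, 0.004, 0], "twist": [0, 0, 0]}, {"translation": [0, 0, 0], "twist": [0, 0, 0]}]}}

```text
time: 21.3
tcp_pos: [0.5732, 0.267, 0.0945]
eef_rot: [-0.055, 0.681, 0.728, -0.052]
force: [-0.4, 0.7, -0.4]
grip_width: -0.0001
```

Run:
```python
from h import *
a=snapshot("scene");b=snapshot("top")
for c in("scene","top"):print(c,[(x["position"],round(x["confidence"],2)) for x in landmark_of("shutter_tab",c)[:2]],[(x["position"],round(x["confidence"],2)) for x in landmark_of("start_top",c)[:2]])
for P in[(.555,.253,.095),(.58,.2545,.095),(.59,.2545,.095)]:print(P,proj(a,P),proj(b,P))
```

```text
scene [([404.9, 158.6], 0.84)] [([392.3, 154.6], 0.51)]
top [([231.8, 166.4], 0.56)] [([403.5, 121.5], 0.62), ([233.7, 180.6], 0.39)]
(0.555, 0.253, 0.095) [393.42855498 151.26047851] [232.31546365 179.04101999]
(0.58, 0.2545, 0.095) [400.22616743 154.84309608] [232.17649969 170.97211748]
(0.59, 0.2545, 0.095) [402.86310317 156.40393033] [232.31562851 167.75608913]
```

{"method": "apply_moves", "body": {"series": [{"translation": [0.04, 0.0025, 0], "twist": [0, 0, 0]}, {"translation": [0.04, 0.0025, 0], "twist": [0, 0, 0]}, {"translation": [0, 0, 0], "twist": [0, 0, 0]}]}}

```text
time: 21.9
tcp_pos: [0.5844, 0.268, 0.0949]
eef_rot: [-0.055, 0.681, 0.728, -0.052]
force: [0.8, 0.8, -0.5]
grip_width: 0.0003
```

{"method": "apply_moves", "body": {"series": [{"translation": [0.02, 0.001, 0], "twist": [0, 0, 0]}, {"translation": [0, 0, 0], "twist": [0, 0, 0]}]}}

```text
time: 22.1
tcp_pos: [0.5851, 0.2681, 0.0948]
eef_rot: [-0.057, 0.681, 0.729, -0.053]
force: [-9.7, -0.0, 4.4]
grip_width: 0.0004
```

{"method": "apply_moves", "body": {"series": [{"translation": [0.02, 0.001, 0], "twist": [0, 0, 0]}, {"translation": [0, 0, 0], "twist": [0, 0, 0]}]}}

```text
time: 22.3
tcp_pos: [0.5855, 0.2682, 0.0948]
eef_rot: [-0.058, 0.68, 0.729, -0.055]
force: [-19.5, -2.8, 10.8]
grip_width: -0.0001
```

{"method": "apply_moves", "body": {"series": [{"translation": [-0.06, -0.004, 0], "twist": [0, 0, 0]}, {"translation": [-0.05, 0, 0.2], "twist": [0, -0.19, 0]}, {"translation": [0, -0.3, 0.3], "twist": [0, 0, 0]}, {"translation": [0, -0.33, 0.1], "twist": [0, 0, 0]}, {"translation": [0, -0.3, 0], "twist": [0, 0, 0]}]}}

```text
time: 22.8
tcp_pos: [0.5746, 0.1384, 0.1778]
eef_rot: [0.0, 0.682, 0.731, 0.002]
force: [1.5, -0.9, 0.2]
grip_width: -0.0002
```

```bash
sed -i 's/\[c(a,345,85,80,80),c(b,180,150,80,80)\]/[c(a,355,105,80,80),c(b,190,140,80,80)]/' v.py; python3 v.py m9.png
python3 - <<'E'
from fit import *
a,b=pickle.load(open("s1.pkl","rb"))
A=landmark_of("start_top","scene")[:2];B=landmark_of("start_top","top")[:2]
for i in A:
  for j in B: print(i["position"],j["position"],i["confidence"],j["confidence"],tri(a,i["position"],b,j["position"]))
print(manip.observe()["tcp_pos"])
E
```

```text
[0.5736 0.1381 0.1753]
```

View pics/m9.png

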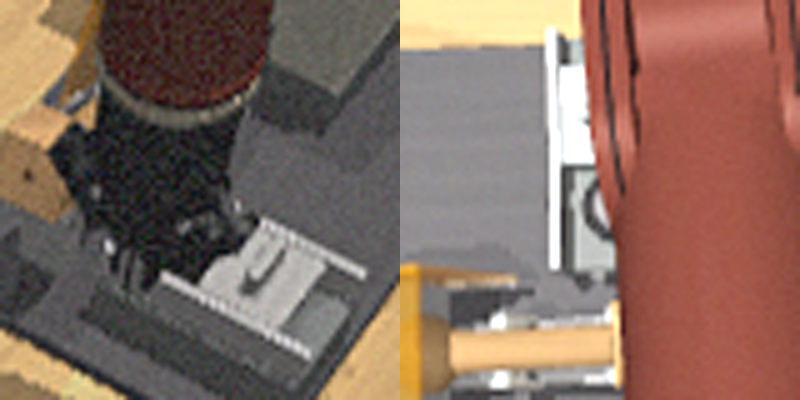

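The shutter is open (plate at top-panel y<163). The button shows at about (613,203) in the panel, partly hidden by the arm, which agrees with the network's earlier top pixel (233.7,180.6).

Run:
```python
from fit import *
a,b=pickle.load(open("s1.pkl","rb"))
print(atz(b,(233.2,180.5),.083),tri(a,(392.3,154.6),b,(233.7,180.6)),proj(a,(.551,.252,.083)))
```

```text
[0.5519 0.2523 0.083 ] (array([0.5531, 0.2526, 0.0762]), np.float64(0.0018447806669095023)) [391.684  153.1328]
```

{"method": "apply_moves", "body": {"series": [{"translation": [-0.05, 0.255, 0], "twist": [0, 0, 0]}, {"translation": [-0.05, 0.255, 0], "twist": [0, 0, 0]}, {"translation": [-0.04, 0.255, -0.15], "twist": [0, 0, 0]}, {"translation": [0, 0, -0.25], "twist": [0, 0, 0]}, {"translation": [0, 0, 0], "twist": [0, 0, 0]}]}}

```text
time: 23.5
tcp_pos: [0.5484, 0.2558, 0.1098]
eef_rot: [-0.002, 0.681, 0.732, -0.005]
force: [-1.3, -1.9, 0.4]
grip_width: 0.0001
```

{"method": "apply_moves", "body": {"series": [{"translation": [0, 0, 0], "twist": [0, 0, 0]}, {"translation": [0, 0, -0.06], "twist": [0, 0, 0]}, {"translation": [0, 0, 0], "twist": [0, 0, 0]}, {"translation": [0, 0, 0], "twist": [0, 0, 0]}]}}

```text
time: 23.9
tcp_pos: [0.5527, 0.2537, 0.1066]
eef_rot: [-0.001, 0.683, 0.73, -0.0]
force: [-0.3, 0.3, -0.0]
grip_width: 0.0002
```

{"method": "apply_moves", "body": {"series": [{"translation": [0, 0, -0.05], "twist": [0, 0, 0]}, {"translation": [0, 0, -0.05], "twist": [0, 0, 0]}, {"translation": [0, 0, 0], "twist": [0, 0, 0]}]}}

```text
time: 24.2
tcp_pos: [0.5514, 0.2538, 0.0894]
eef_rot: [-0.001, 0.683, 0.731, -0.002]
force: [-0.8, 0.3, 0.5]
grip_width: 0.0003
```

{"method": "apply_moves", "body": {"series": [{"translation": [0, 0, -0.025], "twist": [0, 0, 0]}, {"translation": [0, 0, 0], "twist": [0, 0, 0]}]}}

```text
time: 24.4
tcp_pos: [0.552, 0.254, 0.0865]
eef_rot: [-0.001, 0.683, 0.731, -0.001]
force: [-0.3, 0.3, 0.2]
grip_width: -0.0002
```

{"method": "apply_moves", "body": {"series": [{"translation": [0, 0, -0.02], "twist": [0, 0, 0]}, {"translation": [0, 0, 0], "twist": [0, 0, 0]}]}}

```text
time: 24.6
tcp_pos: [0.5521, 0.2541, 0.0838]
eef_rot: [-0.001, 0.683, 0.731, -0.001]
force: [-1.2, -0.1, 0.8]
grip_width: -0.0
```

{"method": "apply_moves", "body": {"series": [{"translation": [0, 0, -0.02], "twist": [0, 0, 0]}, {"translation": [0, 0, 0], "twist": [0, 0, 0]}]}}

```text
time: 24.8
tcp_pos: [0.5524, 0.2542, 0.081]
eef_rot: [-0.001, 0.683, 0.731, -0.001]
force: [-0.1, 0.3, 1.2]
grip_width: -0.0002
```

{"method": "apply_moves", "body": {"series": [{"translation": [0, 0, -0.015], "twist": [0, 0, 0]}, {"translation": [0, 0, 0], "twist": [0, 0, 0]}]}}

```text
time: 25.0
tcp_pos: [0.5524, 0.2542, 0.0789]
eef_rot: [-0.001, 0.683, 0.731, -0.001]
force: [0.5, -0.6, 2.5]
grip_width: -0.0002
```

{"method": "apply_moves", "body": {"series": [{"translation": [0, 0, -0.015], "twist": [0, 0, 0]}, {"translation": [0, 0, 0], "twist": [0, 0, 0]}]}}

```text
time: 25.2
tcp_pos: [0.5524, 0.2542, 0.0766]
eef_rot: [-0.001, 0.683, 0.731, -0.001]
force: [0.3, 0.7, 5.1]
grip_width: -0.0001
```

{"method": "apply_moves", "body": {"series": [{"translation": [0, 0, -0.012], "twist": [0, 0, 0]}, {"translation": [0, 0, 0], "twist": [0, 0, 0]}]}}

```text
time: 25.4
tcp_pos: [0.5525, 0.2543, 0.076]
eef_rot: [-0.001, 0.683, 0.731, -0.0]
force: [-3.3, -1.0, 14.1]
grip_width: -0.0001
```

{"method": "apply_moves", "body": {"series": [{"translation": [0, 0, -0.008], "twist": [0, 0, 0]}, {"translation": [0, 0, 0], "twist": [0, 0, 0]}]}}

```text
time: 25.6
tcp_pos: [0.5526, 0.2543, 0.0758]
eef_rot: [-0.001, 0.683, 0.73, -0.0]
force: [-7.0, -3.3, 23.6]
grip_width: 0.0
```

The button is on its hard stop at 24 N. I'll lift straight off, move clear and check.

{"method": "apply_moves", "body": {"series": [{"translation": [0, 0, 0.15], "twist": [0, 0, 0]}, {"translation": [0, 0, 0.33], "twist": [0, 0, 0]}, {"translation": [0, 0, 0.33], "twist": [0, 0, 0]}, {"translation": [0, -0.33, 0.1], "twist": [0, 0, 0]}, {"translation": [0, -0.33, 0], "twist": [0, 0, 0]}]}}

```text
time: 26.1
tcp_pos: [0.5532, 0.1574, 0.2122]
eef_rot: [-0.0, 0.682, 0.732, 0.001]
force: [1.1, -1.0, -0.1]
grip_width: -0.0001
```

{"method": "apply_moves", "body": {"series": [{"translation": [-0.1, -0.31, 0], "twist": [0, 0, 0]}, {"translation": [-0.1, -0.31, 0], "twist": [0, 0, 0]}, {"translation": [-0.1, -0.31, 0], "twist": [0, 0, 0]}, {"translation": [0, 0, 0], "twist": [0, 0, 0]}, {"translation": [0, 0, 0], "twist": [0, 0, 0]}]}}

```text
time: 26.6
tcp_pos: [0.5068, 0.0164, 0.2095]
eef_rot: [-0.001, 0.684, 0.73, -0.001]
force: [-0.1, 1.2, 0.5]
grip_width: 0.0003
```

```bash
sed -i 's/c(a,355,105,80,80),c(b,190,140,80,80)/c(a,345,85,80,80),c(b,180,145,80,80)/' v.py; python3 v.py m10.png
```

```text
(no output)
```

View pics/m10.png

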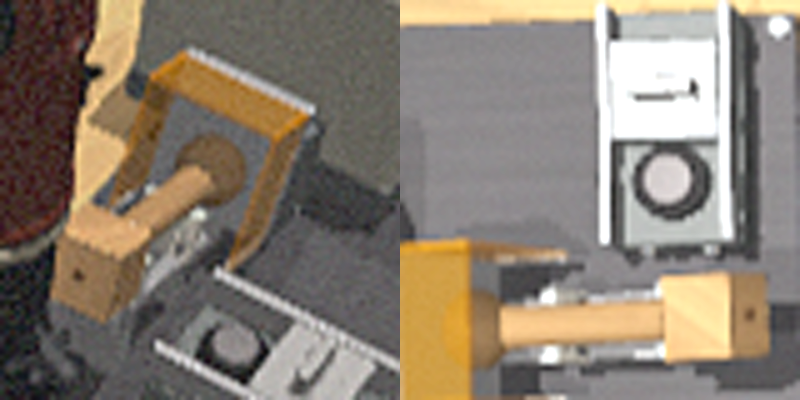

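The sample hasn't moved: the mark is at (750,315), which is (750,290) in the earlier crop. The shutter is open with its tab at (663,88), the button is uncovered and up at (667,177), and the robot is clear.

```bash
python3 -c "
from workcell import manip
print(manip.sign_off())"
```

```text
the job is handed in; nothing more can be done
None
```

The job is handed in at about 27 s of the 66 s allowed; sign-off reports no verdict. I drew the round-knobbed sample out of the left bay, regripped it near its balance point and set it in the V rests. I slid it down until the stop resisted and let go, then pushed the shutter open to its end stop and pressed the start button to its hard stop (about 24 N).

**Last checks:**
- **Sample:** the stub end mark is within about half a camera pixel (1–2 mm) of where a fully home sample should show, and it did not shift during the shutter and button work.
- **Shutter:** its tab moved about 52 mm by image, and it was on its end stop (about 20 N).
- **Button:** uncovered and back up, with the robot clear of everything.

**Disagreements and limits:**
- **Heights:** the sample touched the rests about 4 mm higher than I predicted, and the shutter plate was about 15–18 mm higher than my first estimate. I found both by feeling for contact.
- **Pictures:** I viewed 12 pictures, two over the budget.
- **Not rechecked:** I took no last picture of the rack and the loose items, but felt no unexpected contact near them.

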